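# Rebuild a washed cassette: from the drip rack onto the carrier

### The arm

A 7-joint arm with a two-finger parallel gripper is mounted at the origin on a cart in front of the work surface, level with it; the furniture and walls round the work are solid. World frame = base frame: x ahead of the robot, y to its left, z up, the work surface at z = 0. Lengths are in m, angles in degrees, forces in N, time in s.
With the tool pointing down it reaches from about 0.425 to 0.875 m from the base axis. Payload 4.7 kg.
Tool frame: the origin (TCP) lies between the finger pads; the fingertips stand env.tip_reach ahead of it and the grasp point (between the pads) lies 2 mm behind it (env.tip_reach is the distance from the TCP to the fingertips, in m); z points along the fingers, y is the line along which they close (so a half turn about z gives the same grasp; the last joint's range is limited). The gripper opens to 87 mm and grips with 3 to 60 N. Pads are 19 mm wide; open, the fingers measure 117 mm over their backs; the gripper's body (75 mm by 190 mm) begins 51 mm behind the grasp point.
Start: joints at [75.35, 18.392, -4.016, 83.108, 1.295, 78.541, -3.26], TCP at [0.173, -0.627, 0.24] pointing down, gripper open.
Joint ranges: [-163.93, 163.93], [-17.29, 119.83], [-79.2, 71.16], [3.27, 140.29], [-89.18, 269.18], [5.43, 117.66], [-154.24, 154.24]. Speed limits (degrees/s): [147.25, 147.25, 180, 180, 180, 180, 180].

### API

Orientations are given as [roll, pitch, yaw] about the fixed x, y, z axes, in that order (R = Rz(yaw) Ry(pitch) Rx(roll)).
In Python, from cell import env, workorder, read_camera, get_obs gives the robot as it stands (env), with the cameras as plain functions, the job (workorder) and the readings as plain functions.
- The arm moves only by the tool drive_effector, called after "Emit:" as name(argument=value, ...), one argument or row to a line, values as JSON. Schema: {"type":"object","properties":{"steps":{"type":"object","properties":{"deltas":{"type":"array","items":{"type":"array","items":{"type":"number"},"minItems":5,"maxItems":5},"minItems":1,"maxItems":8}},"additionalProperties":false,"required":["deltas"]},"force":{"type":"number"},"only":{"type":"string"},"quiet":{"type":"boolean"},"lines":{"type":"string"}},"required":["steps"],"additionalProperties":false}. steps is an object whose key "deltas" holds a list of rows, 1 to 8 of them, each of 5 numbers: dx, dy, dz in m, then a turn about the tool's z in degrees, then the finger opening in m; each row is the pose to reach, as a shift and turn from the pose commanded when the call began, along the tool's axes at that moment; what a row does not reach only later rows make up. A row lasts 1/12 s, in which the tool goes at most 0.0417 m and 7.16 degrees, less where a joint would pass 70% of its speed; a pose out of reach is approached as far as the arm can. The fingers move at their own pace and stop on an object; force is the grip in N (left out, the last holds). Time passes only in rows, so rows that do not move let the fingers close. The tool returns the time, the measured TCP pose, the force, the opening and the grip force at its end. only (a regular expression) keeps the lines of the reply that match it, lines (a string "A,B") keeps lines A to B, and quiet returns only ok. Input that does not fit is refused with a message, and nothing moves.
- get_obs(): the state, without advancing time (a new reading comes with each control period).
- read_camera(name): name is "scene" or "top"; returns a dict with "color" (384x512x3 uint8, blue, green, red), "fx", "fy", "cx", "cy" (pixels), "world_from_camera" (4x4, takes a point from camera to world coordinates). Camera axes: x right, y down, z forward; pixel columns grow to the right and rows downward; lengths in m; the calibration is good to about 2 mm. A picture is of the moment at which its call begins. There is no depth.
- workorder.sign_off(): hands the job in; it is judged then, once.
The state is a dict: "time_s": time; "qpos": joint angles; "joint_velocities": joint speeds; "effort": joint torques, N m; "tool_pos": TCP position; "tool_rot": TCP orientation; "force": force on the tool from outside, world axes, zero at the start; "wrist_torque": the same for the moment, N m; "grip_width": finger opening in m; "grasp_force": force on a finger pad.
Only numpy, scipy, OpenCV 4.12 (cv2) and the standard library are available. Lean on these libraries where they do the work, as an engineer would, in place of code of your own. Each camera call takes 0.05 s, during which the arm holds its last target. There are 200 camera calls.

### The job

The four loose cassette sprockets have been washed and lie in mixed order in a row on the drip rack: put them back together on the black core of the cassette carrier, the largest first at the bottom, then in falling size to the smallest on top, each flat with its collar up. Lower each one all the way down onto the one below before you let go (do not drop it down the core), and leave the track cog, the spanner and the grease tub where they lie.

Things in the scene. Friction and masses are not known exactly. Their poses are not given: they have to be found in the camera images.
- sprocket_22: the largest of four steel cassette sprockets: 22 teeth, 94 mm over the tips, 0.04-0.14 kg. Toothed plate 3 mm thick with a round aluminium collar on top, 44 mm outside, z 3 to 10 mm; bore 35 mm through both, its notches need no lining up. Origin: bore axis, underside of the plate; z up, out of the collar. Any yaw. Grip across the collar, fingertips just above the plate
- sprocket_19: the second largest of four steel cassette sprockets: 19 teeth, 82 mm over the tips, 0.04-0.14 kg. Toothed plate 3 mm thick with a round aluminium collar on top, 44 mm outside, z 3 to 10 mm; bore 35 mm through both, its notches need no lining up. Origin: bore axis, underside of the plate; z up, out of the collar. Any yaw. Grip across the collar, fingertips just above the plate
- sprocket_16: the third largest of four steel cassette sprockets: 16 teeth, 70 mm over the tips, 0.04-0.14 kg. Toothed plate 3 mm thick with a round aluminium collar on top, 44 mm outside, z 3 to 10 mm; bore 35 mm through both, its notches need no lining up. Origin: bore axis, underside of the plate; z up, out of the collar. Any yaw. Grip across the collar, fingertips just above the plate
- sprocket_13: the smallest of four steel cassette sprockets: 13 teeth, 58 mm over the tips, 0.04-0.14 kg. Toothed plate 3 mm thick with a round aluminium collar on top, 44 mm outside, z 3 to 10 mm; bore 35 mm through both, its notches need no lining up. Origin: bore axis, underside of the plate; z up, out of the collar. Any yaw. Grip across the collar, fingertips just above the plate
- carrier_post: cassette carrier, fixed: dark round foot 82 mm wide; black core on it. Lowest sprocket rests on the shoulder (49 mm wide, 20 mm above the bench); core above it 30 mm wide (31 over ribs), from 65 mm up tapering to 19 mm at the top, 72 mm above the bench. Origin: core axis at bench level. Each sprocket stands on the collar below: undersides at 20, 30, 40, 50 mm
- drip_rack: drip rack, fixed: black tray 112 x 440 mm, 12 mm high; two steel rails along its y, 40 mm apart, tops 24 mm above the bench. Four grey pegs, 14 mm wide, tops at 38 mm, in a row on its centre line at y -150, -50, 50, 150 mm. A sprocket lies on the rails round each peg (up to 10 mm off centre, underside at 24 mm); which is where varies. Origin: middle, bench level
- track_cog: bystander: rusty one-piece track sprocket, 69 mm across, 15 mm high, lying on the bench left of the rack; not part of the cassette. Origin: centre of its underside.
- adjustable_spanner: bystander: steel adjustable spanner, 181 x 41 x 11 mm, lying flat on the bench at the left. Origin: middle of its underside, long axis y.
- grease_tub: bystander: round tub, cream with a blue lid, 73 mm across, 57 mm high, standing on the bench left of the rack. Origin: centre of its underside.

How it is judged (in metres and radians):
On the way, in this order (a step that is already met when the one before it is completed fails the run):
1. the largest sprocket is lowered over the core right down to its place (on the shoulder, within 5 mm) while the fingers still hold it (z of sprocket_22 in the frame of carrier_post between 0.017 and 0.025 m and horizontal distance between sprocket_22 and carrier_post below 0.005 m and contact force between the fingers and sprocket_22 above 0.5 N), for 0.05 s.
2. the second largest sprocket is lowered over the core right down to its place (on the sprocket before it, within 5 mm) while the fingers still hold it (z of sprocket_19 in the frame of carrier_post between 0.027 and 0.035 m and horizontal distance between sprocket_19 and carrier_post below 0.005 m and contact force between the fingers and sprocket_19 above 0.5 N), for 0.05 s.
3. the third largest sprocket is lowered over the core right down to its place (on the sprocket before it, within 5 mm) while the fingers still hold it (z of sprocket_16 in the frame of carrier_post between 0.037 and 0.045 m and horizontal distance between sprocket_16 and carrier_post below 0.005 m and contact force between the fingers and sprocket_16 above 0.5 N), for 0.05 s.
4. the smallest sprocket is lowered over the core right down to its place (on the sprocket before it, within 5 mm) while the fingers still hold it (z of sprocket_13 in the frame of carrier_post between 0.047 and 0.055 m and horizontal distance between sprocket_13 and carrier_post below 0.005 m and contact force between the fingers and sprocket_13 above 0.5 N), for 0.05 s.
At the end, for the whole second after the job is handed in: All four sprockets are on the carrier's core, collar up and level (within 0.1 rad), from the bottom: 22, 19, 16, 13 teeth, their undersides 20, 30, 40 and 50 mm above the bench (each within 3 mm), each bore axis within 5 mm of the core's axis, released and at rest (z of sprocket_22 in the frame of carrier_post between 0.017 and 0.023 m and horizontal distance between each of sprocket_22, sprocket_19, sprocket_16, sprocket_13 and carrier_post below 0.005 m and angle between each of sprocket_22, sprocket_19, sprocket_16, sprocket_13's own z axis and vertical below 0.1 rad and linear speed of each of sprocket_22, sprocket_19, sprocket_16, sprocket_13 below 0.02 m/s and z of sprocket_19 in the frame of carrier_post between 0.027 and 0.033 m and z of sprocket_16 in the frame of carrier_post between 0.037 and 0.043 m and z of sprocket_13 in the frame of carrier_post between 0.047 and 0.053 m); the robot touches nothing.
It fails at once if the track cog is pushed more than 30 mm from where it lay (distance of track_cog from where it was at the start of the episode above 0.03 m).
It fails at once if the adjustable spanner is pushed more than 30 mm from where it lay (distance of adjustable_spanner from where it was at the start of the episode above 0.03 m).
It fails at once if the grease tub is pushed more than 30 mm from where it lay (distance of grease_tub from where it was at the start of the episode above 0.03 m).
It also fails if it takes over 90 s, if anything falls off the work surface, if the arm or the gripper's body presses on something with over 40 N, if the wrist force passes 120 N, or if a joint passes its speed limit or range.

## Working session

There is one attempt and no reset: what is moved stays moved. The work goes in short steps, Python scripts to look and compute and a tool call to move; the robot and the scene stay as the last step left them, time stands still between calls to the robot, and variables do not carry over. Pictures are saved under pics/ and viewed, at most 14 in all, crops included, and the job is handed in when it is done.

```bash
ls; mkdir -p pics
```

Run:
```python
from cell import env, workorder, read_camera, get_obs
import cv2
o=get_obs();print({k:o[k] for k in('time_s','tool_pos','tool_rot','force','grip_width')},env.tip_reach)
for n in('scene','top'):
    c=read_camera(n);cv2.imwrite(f'pics/{n}0.png',c['color']);print(n,c['fx'],c['fy'],c['cx'],c['cy'],c['world_from_camera'])
```

```text
cell.py
pics
{'time_s': 0.0, 'tool_pos': array([ 0.17306852, -0.62599134,  0.23845506]), 'tool_rot': array([-1.79889873e+02,  4.72528586e-03,  1.54594417e+01]), 'force': array([ 0.23096096,  0.86112489, -0.06532377]), 'grip_width': 0.08681967379237253} 0.017
scene 352.1147510916048 352.1147510916048 259.3278392544421 188.1493854850483 [[-0.82674584 -0.32365594  0.46015013  0.16596479]
 [-0.5624178   0.4948744  -0.66240889  0.66519656]
 [-0.01332394 -0.80644043 -0.59116522  0.56046519]
 [ 0.          0.          0.          1.        ]]
top 381.03650890789805 381.03650890789805 252.82173556930962 191.44945987384324 [[-0.01309474 -0.99944863  0.03051183  0.52666804]
 [-0.99962892  0.01381385  0.02347771  0.08185553]
 [-0.02388625 -0.03019308 -0.99925864  1.03832386]
 [ 0.          0.          0.          1.        ]]
```

View pics/top0.png

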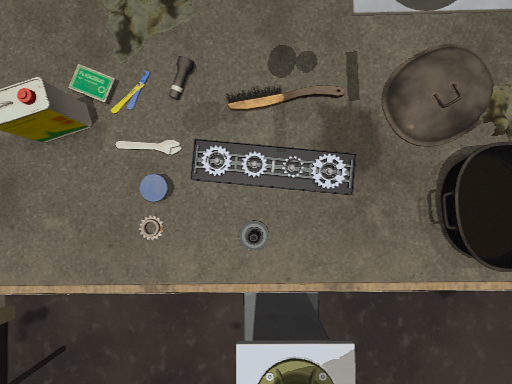

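View pics/scene0.png

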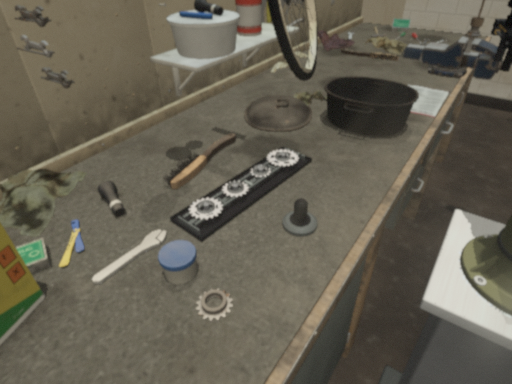

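The top view shows the row at about (216,160), (254,163), (292,167) and (329,171), with the carrier at (254,235). By eye the sizes are second, third, smallest and largest. The scene view shows the same order from the left: (206,208), (236,188), (261,171), (283,158), with the core at (300,212).

Run:
```python
import cv2,numpy as np
a=cv2.imread('pics/top0.png')[135:255,188:358]
b=cv2.imread('pics/scene0.png')[140:245,170:325]
cv2.imwrite('pics/a.png',cv2.resize(a,None,fx=4.7,fy=4.7,interpolation=cv2.INTER_CUBIC))
cv2.imwrite('pics/b.png',cv2.resize(b,None,fx=5,fy=5,interpolation=cv2.INTER_CUBIC))
```

```text
(no output)
```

View pics/a.png

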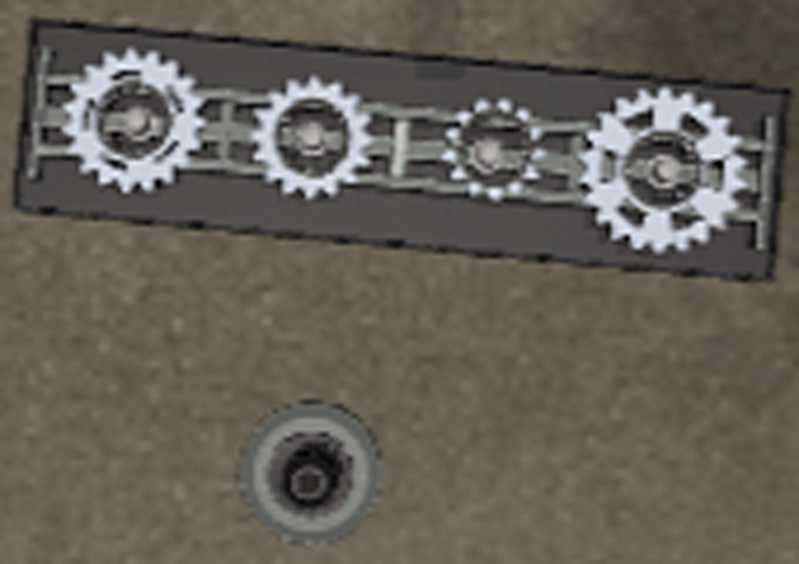

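View pics/b.png

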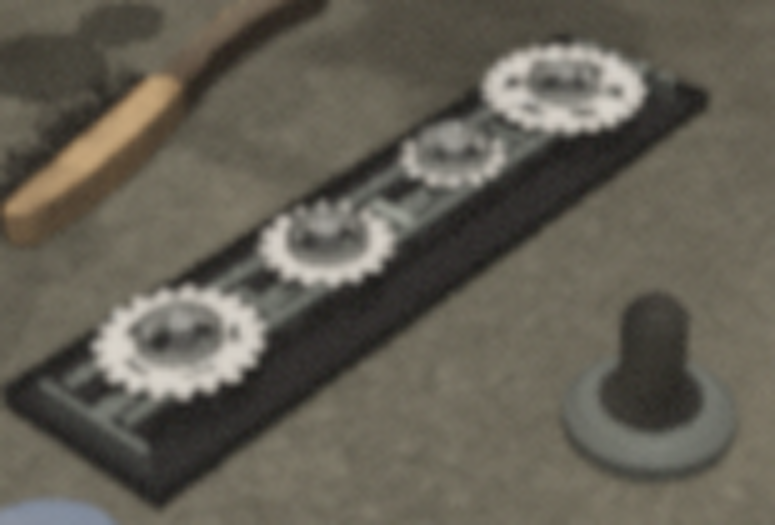

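The top crop shows tip circles centred near (135,120), (312,137), (492,150) and (665,170), sized 19, 16, 13 and 22. The core top is at (308,482) with the foot ring around it. The scene crop agrees. Next I'll fit the outlines in both views and triangulate.

Create h.py:
```python
import cv2,numpy as np
from cell import env, workorder, read_camera, get_obs
def ray(c,p):
    T=c['world_from_camera'];d=T[:3,:3]@[(p[0]-c['cx'])/c['fx'],(p[1]-c['cy'])/c['fy'],1]
    return T[:3,3],d/np.linalg.norm(d)
def plane(c,p,z):
    o,d=ray(c,p);return o+d*(z-o[2])/d[2]
def tri(c1,p1,c2,p2):
    o1,d1=ray(c1,p1);o2,d2=ray(c2,p2)
    s=np.linalg.lstsq(np.c_[d1,-d2],o2-o1,rcond=None)[0]
    a,b=o1+s[0]*d1,o2+s[1]*d2;return (a+b)/2,np.linalg.norm(a-b)
def bright(c,p,r,thr,z=None,lo=0):
    """circle (on plane z) round the pixels brighter than thr near pixel p"""
    g=c['color'].min(2);m=(g>thr).astype('uint8')
    cv2.circle(k:=np.zeros_like(m),p,r,1,-1);y,x=np.nonzero(m&k)
    h=cv2.convexHull(np.c_[x,y].astype('float32'))
    return h[:,0]
def circ(c,h,z):
    P=np.array([plane(c,q,z)[:2] for q in h],'float32')
    (x,y),r=cv2.minEnclosingCircle(P*1000);return x,y,2*r
```

Run:
```python
from h import *
t=read_camera('top');s=read_camera('scene')
tp=[(329,171,21),(216,160,19),(254,163,16),(292,167,13)];sp=[(283,158,22),(206,208,22),(236,188,17),(261,171,13)]
for a,b,n in zip(tp,sp,(22,19,16,13)):
    h1=bright(t,a[:2],a[2],165);h2=bright(s,b[:2],b[2],150)
    e1=cv2.fitEllipse(h1);e2=cv2.fitEllipse(h2)
    p,g=tri(t,e1[0],s,e2[0])
    print(n,np.round(e1[0],1),np.round(e2[0],1),'tri mm',np.round(p*1000,1),'gap',round(g*1000,1),'z27 top',np.round(circ(t,h1,.027),1),'scene',np.round(circ(s,h2,.027),1))
p,g=tri(t,(253.5,237.6),s,(301,201.5));print('core top',p*1000,g*1000)
# foot: brighter/greyer than bench; core: dark
g=t['color'].astype(int);print(g[225:252:2,254].tolist(),)
print(g[235,240:270].max(1).tolist())
```

```text
22 [328.4 170.7] [278.2 161.4] tri mm [616.7 -94.6  11.1] gap 13.2 z27 top [609.4 -95.6  93.4] scene [604.2 -70.  142.4]
19 [215.9 160.2] [205.5 207.9] tri mm [643.  203.6  27.3] gap 1.5 z27 top [642.4 203.6  79.6] scene [644.9 202.7  79.5]
16 [253.9 164. ] [235.1 188.6] tri mm [631.4 102.3  26.9] gap 1.8 z27 top [630.6 101.6  67.9] scene [632.  102.2  65.8]
13 [292.5 166.3] [262.1 168.5] tri mm [620.5  -0.8  35.9] gap 3.7 z27 top [ 6.225e+02 -5.000e-01  5.600e+01] scene [628.9 -15.7  81.5]
core top [440.43631776 105.11693232  69.60743983] 2.8287432419614786
[[130, 135, 132], [92, 94, 99], [40, 38, 41], [35, 36, 36], [26, 25, 27], [72, 73, 77], [43, 43, 48], [46, 46, 50], [24, 23, 25], [54, 55, 58], [99, 103, 100], [130, 136, 133], [92, 94, 93], [88, 105, 114]]
[99, 98, 131, 137, 117, 84, 78, 71, 39, 21, 32, 90, 80, 68, 77, 100, 63, 21, 34, 27, 31, 68, 93, 125, 134, 136, 109, 93, 97, 107]
```

Run:
```python
from h import *
t=read_camera('top');s=read_camera('scene')
def near(c,m,xy,z,r):
    y,x=np.nonzero(m);P=np.array([plane(c,q,z)[:2] for q in np.c_[x,y]])
    k=np.hypot(*(P-xy).T)<r;return np.c_[x,y][k].astype('float32')
for n,xy,D in((22,(.6094,-.0956),.094),(19,(.6424,.2036),.082),(16,(.6306,.1016),.070),(13,(.6225,-.0005),.058)):
    e=[];o=[]
    for c,th in((t,165),(s,150)):
        h=cv2.convexHull(near(c,c['color'].min(2)>th,xy,.027,D/2+.006))[:,0];e.append(cv2.fitEllipse(h)[0]);o.append(np.round(circ(c,h,.027),1))
    p,g=tri(t,e[0],s,e[1]);print(n,np.round(p*1000,1),round(g*1000,1),o)
e=[]
for c in(t,s):
    b,g,r=[v.astype(int) for v in cv2.split(c['color'])]
    q=near(c,(b>=r-3),(.452,.105),.008,.052)
    m=np.zeros(b.shape,'uint8');m[q[:,1].astype(int),q[:,0].astype(int)]=1
    m=cv2.morphologyEx(m,cv2.MORPH_OPEN,np.ones((3,3)))
    y,x=np.nonzero(m);h=cv2.convexHull(np.c_[x,y].astype('float32'))[:,0]
    (E:=cv2.fitEllipse(h));e.append(E[0]);print('foot',E,'z5',circ(c,h,.005))
p,g=tri(t,e[0],s,e[1]);print('foot tri',p*1000,g*1000)
# rays at several heights for core-top pixel
for z in(.070,.072):print(plane(t,(253.5,237.6),z),plane(s,(301,199.5),z))
cv2.imwrite('pics/c.png',np.hstack([cv2.resize(t['color'][215:257,233:275],(400,400),interpolation=2),cv2.resize(s['color'][193:243,275:325],(400,400),interpolation=2)]))
```

```text
22 [610.1 -95.1  27. ] 0.8 [array([609.4, -95.6,  93.4]), array([611.4, -95.7,  91.8])]
19 [643.  203.6  27.3] 1.5 [array([642.4, 203.6,  79.6]), array([644.9, 202.7,  79.5])]
16 [631.5 102.4  27.1] 2.0 [array([630.6, 101.6,  67.9]), array([632. , 102.2,  65.8])]
13 [ 6.233e+02 -5.000e-01  2.530e+01] 0.6 [array([ 6.225e+02, -5.000e-01,  5.600e+01]), array([622.2,   1.4,  52.4])]
foot ((253.8334197998047, 235.00997924804688), (28.788127899169922, 29.824542999267578), 41.964412689208984) z5 (440.0732421875, 104.68927764892578, 80.48343658447266)Traceback (most recent call last):
  File "<stdin>", line 17, in <module>
TypeError: 'NoneType' object is not subscriptable
```

Sprocket heights come out at 25–27 mm, against 27 mm expected, and the diameters match. The carrier foot in the top view is at (440.1, 104.7); the scene view's foot needs a different colour threshold.

Run:
```python
from h import *
t=read_camera('top');s=read_camera('scene')
print(s['color'][225,275:325:3].tolist())
e=[]
for c,box,k in((t,(233,215,42),-3),(s,(275,190,50),-12)):
    b,g,r=[v.astype(int) for v in cv2.split(c['color'])]
    x0,y0,w=box;m=np.zeros(b.shape,'uint8');m[y0:y0+w,x0:x0+w]=(b>=r+k)[y0:y0+w,x0:x0+w]
    m=cv2.morphologyEx(m,cv2.MORPH_OPEN,np.ones((3,3)))
    y,x=np.nonzero(m)
    if c is s: q=y>217;x,y=x[q],y[q]
    h=cv2.convexHull(np.c_[x,y].astype('float32'))[:,0]
    if c is s: h=h[h[:,1]>219]
    E=cv2.fitEllipse(h);e.append(E[0]);print('foot',E,'z5',circ(c,h,.005))
p,g=tri(t,e[0],s,e[1]);print('foot tri',p*1000,g*1000)
# core sides in the scene view: dark pixels' mid column per row
for y in range(196,216,2):
    d=np.nonzero(s['color'][y,285:318].max(1)<68)[0]+285;print(y,d.min() if len(d) else 0,d.max() if len(d) else 0,end='; ')
cv2.imwrite('pics/c.png',np.hstack([cv2.resize(t['color'][215:257,233:275],(400,400),interpolation=2),cv2.resize(s['color'][193:243,275:325],(400,400),interpolation=2)]))
```

```text
[[84, 99, 103], [87, 101, 107], [85, 100, 105], [90, 97, 96], [100, 108, 107], [108, 117, 116], [101, 111, 109], [72, 78, 78], [51, 57, 58], [53, 60, 60], [78, 85, 85], [105, 113, 110], [107, 116, 113], [102, 108, 108], [86, 98, 100], [99, 114, 120], [98, 114, 120]]
foot ((254.0092010498047, 235.11569213867188), (28.161375045776367, 30.054927825927734), 14.756710052490234) z5 (439.67913818359375, 104.28948211669922, 81.111083984375)
foot ((299.46905517578125, 223.08750915527344), (25.5355281829834, 34.67061996459961), 96.3319091796875) z5 (438.5191650390625, 107.8270492553711, 81.9803237915039)
foot tri [440.89454623 104.96578717   4.68732364] 2.0041249411974076
196 0 0; 198 0 0; 200 297 301; 202 295 305; 204 295 306; 206 294 306; 208 295 306; 210 294 306; 212 294 306; 214 293 306;
```

View pics/c.png

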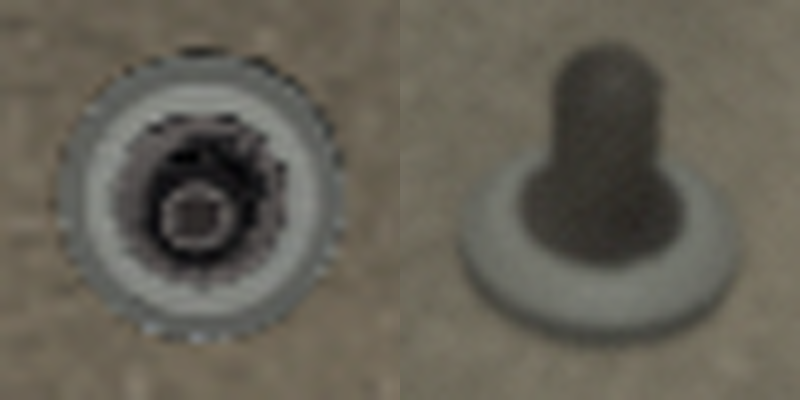

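The top crop shows the core tip near (253.2,237.1) and the foot centre at (254,235). The carrier is therefore at about (0.441, 0.105), with the core tip measured near 70 mm against 72 given. Now I'll move to above sprocket_22 at (0.610, -0.0955).

Emit:
drive_effector(
  steps={"deltas": [[0.5625, -0.3948, -0.02, 15.46, 0.087], [0.5625, -0.3948, -0.02, 15.46, 0.087], [0.5625, -0.3948, -0.02, 15.46, 0.087], [0.5625, -0.3948, -0.02, 15.46, 0.087], [0.5625, -0.3948, -0.02, 15.46, 0.087], [0.5625, -0.3948, -0.02, 15.46, 0.087], [0.5625, -0.3948, -0.02, 15.46, 0.087], [0.5625, -0.3948, -0.02, 15.46, 0.087]]},
  force=10,
)

```text
time_s: 1.07
tool_pos: [0.3859, -0.3678, 0.2497]
tool_rot: [179.9, -0.0, -0.0]
force: [0.8, -0.3, 0.4]
grip_width: 0.0867
grasp_force: 0.0
```

Emit:
drive_effector(
  steps={"deltas": [[0.2241, -0.2723, 0.08, 0, 0.07], [0.2241, -0.2723, 0.08, 0, 0.07], [0.2241, -0.2723, 0.08, 0, 0.07], [0.2241, -0.2723, 0.08, 0, 0.07], [0.2241, -0.2723, 0.08, 0, 0.07], [0.2241, -0.2723, 0.08, 0, 0.07], [0.2241, -0.2723, 0.08, 0, 0.07], [0.2241, -0.2723, 0.08, 0, 0.07]]},
)

```text
time_s: 1.73
tool_pos: [0.5925, -0.117, 0.1753]
tool_rot: [180.0, -0.0, -0.0]
force: [-0.5, -0.4, 0.7]
grip_width: 0.0701
grasp_force: 0.0
```

Emit:
drive_effector(
  steps={"deltas": [[0.026, -0.0315, 0.009, 0, 0.07], [0.026, -0.0315, 0.009, 0, 0.07], [0.026, -0.0315, 0.009, 0, 0.07]]},
)

```text
time_s: 1.98
tool_pos: [0.618, -0.0832, 0.1654]
tool_rot: [-179.9, 0.1, 0.3]
force: [-0.8, 0.2, 0.2]
grip_width: 0.07
grasp_force: 0.0
```

Emit:
drive_effector(
  steps={"deltas": [[-0.008, 0.0123, 0.03, 0, 0.07], [-0.008, 0.0123, 0.06, 0, 0.07], [-0.008, 0.0123, 0.085, 0, 0.07], [-0.008, 0.0123, 0.085, 0, 0.07], [-0.008, 0.0123, 0.085, 0, 0.07]]},
)

```text
time_s: 2.4
tool_pos: [0.6081, -0.1009, 0.0809]
tool_rot: [180.0, 0.2, -0.1]
force: [0.2, 0.7, 0.9]
grip_width: 0.0698
grasp_force: 0.0
```

Run:
```python
from h import *
t=read_camera('top');o=get_obs();print(o['tool_pos'],o['tool_rot'])
s=read_camera('scene')
cv2.imwrite('pics/d.png',np.hstack([cv2.resize(t['color'][140:200,300:360],(400,400),interpolation=2),cv2.resize(s['color'][130:180,258:308],(400,400),interpolation=2)]))
```

```text
[ 0.60973141 -0.10056332  0.08269563] [ 1.79958588e+02 -5.33508028e-02 -8.95831820e-02]
```

View pics/d.png

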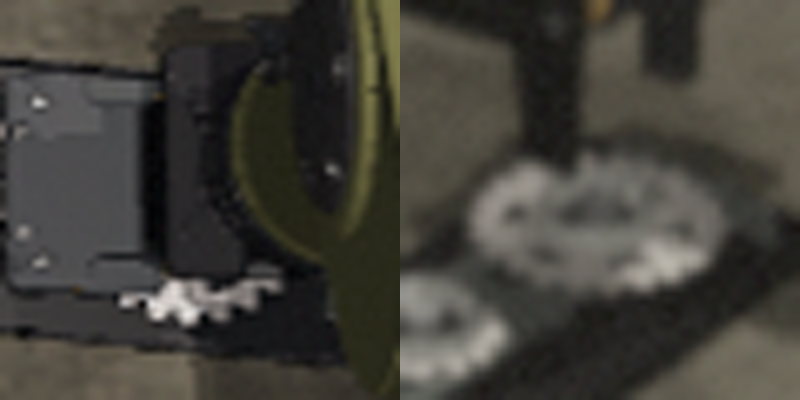

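The fingers straddle the collar of sprocket_22 at scene crop (600,190). The commanded y is 4 mm off, so I'll correct it, descend and grip.

Emit:
drive_effector(
  steps={"deltas": [[0, -0.0039, 0.015, 0, 0.07], [0, -0.0039, 0.028, 0, 0.07], [0, -0.0039, 0.0365, 0, 0.07], [0, -0.0039, 0.0365, 0, 0.07], [0, -0.0039, 0.0365, 0, 0.03], [0, -0.0039, 0.0365, 0, 0.03], [0, -0.0039, 0.0365, 0, 0.03], [0, -0.0039, 0.0365, 0, 0.03]]},
  force=15,
)

```text
time_s: 3.17
tool_pos: [0.6095, -0.0956, 0.0451]
tool_rot: [180.0, -0.0, -0.0]
force: [-0.5, -0.1, -0.5]
grip_width: 0.0512
grasp_force: 0.0
```

Emit:
drive_effector(
  steps={"deltas": [[0, 0, 0, 0, 0.03], [0, 0, 0, 0, 0.03], [0, 0, 0, 0, 0.03]]},
)

```text
time_s: 3.42
tool_pos: [0.6095, -0.0955, 0.0451]
tool_rot: [180.0, 0.0, -0.0]
force: [0.2, -0.6, 0.6]
grip_width: 0.0437
grasp_force: 15.0
```

Emit:
drive_effector(
  steps={"deltas": [[0, 0, -0.02, 0, 0.03], [0, 0, -0.05, 0, 0.03], [0, 0, -0.085, 0, 0.03], [-0.04, -0.0475, -0.085, 0, 0.03], [-0.06, -0.0712, -0.085, 0, 0.03], [-0.08, -0.0949, -0.085, 0, 0.03], [-0.1, -0.1186, -0.085, 0, 0.03], [-0.12, -0.1424, -0.085, 0, 0.03]]},
  force=20,
)

```text
time_s: 4.08
tool_pos: [0.4877, 0.0484, 0.1297]
tool_rot: [180.0, 0.0, 0.1]
force: [1.0, 0.2, 0.2]
grip_width: 0.0435
grasp_force: 20.0
```

Emit:
drive_effector(
  steps={"deltas": [[-0.02, -0.0237, 0, 0, 0.03], [-0.036, -0.0427, 0, 0, 0.03], [-0.049, -0.0581, 0, 0, 0.03], [-0.049, -0.0581, 0, 0, 0.03], [-0.049, -0.0581, 0, 0, 0.03], [-0.049, -0.0581, 0, 0, 0.03]]},
)

```text
time_s: 4.58
tool_pos: [0.4408, 0.1045, 0.13]
tool_rot: [180.0, -0.0, -0.0]
force: [0.3, 0.8, -1.6]
grip_width: 0.0433
grasp_force: 20.0
```

Run:
```python
from h import *
t=read_camera('top');s=read_camera('scene')
cv2.imwrite('pics/e.png',np.hstack([cv2.resize(t['color'][200:280,214:294],(400,400),interpolation=2),cv2.resize(s['color'][155:235,260:340],(400,400),interpolation=2)]))
```

```text
(no output)
```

View pics/e.png

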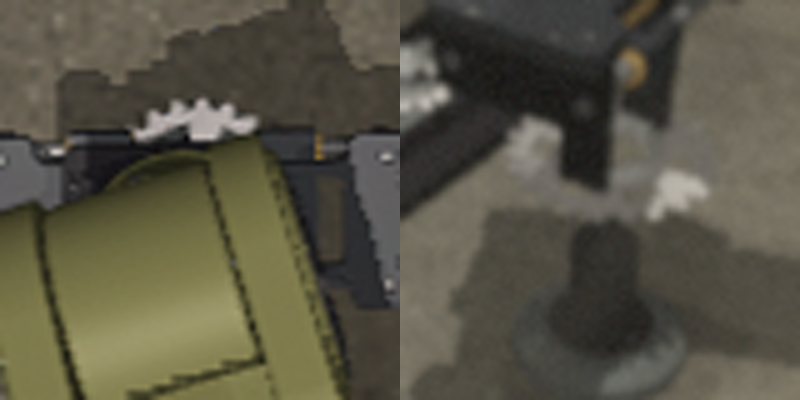

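The sprocket hangs level above the core: scene crop plate centre near (605,165), core tip at (605,230). I'll lower it slowly.

Emit:
drive_effector(
  steps={"deltas": [[0, 0, 0.025, 0, 0.03], [0, 0, 0.04, 0, 0.03], [0, 0, 0.047, 0, 0.03], [0, 0, 0.053, 0, 0.03], [0, 0, 0.059, 0, 0.03], [0, 0, 0.064, 0, 0.03], [0, 0, 0.064, 0, 0.03]]},
)

```text
time_s: 5.27
tool_pos: [0.4403, 0.1049, 0.0654]
tool_rot: [180.0, 0.1, -0.0]
force: [-0.1, -0.5, -1.6]
grip_width: 0.0434
grasp_force: 20.0
```

Emit:
drive_effector(
  steps={"deltas": [[0, 0, 0.007, 0, 0.03], [0, 0, 0.014, 0, 0.03], [0, 0, 0.019, 0, 0.03], [0, 0, 0.022, 0, 0.03], [0, 0, 0.0245, 0, 0.03], [0, 0, 0.0252, 0, 0.03], [0, 0, 0.0252, 0, 0.03], [0, 0, 0.0252, 0, 0.03]]},
)

```text
time_s: 5.93
tool_pos: [0.4405, 0.1051, 0.041]
tool_rot: [180.0, 0.0, 0.0]
force: [-1.6, -0.1, 2.6]
grip_width: 0.0436
grasp_force: 20.0
```

It is seated: the force shifted by about +4 N and the height matches. Release, rise and move over sprocket_19.

Emit:
drive_effector(
  steps={"deltas": [[0, 0, 0, 0, 0.07], [0, 0, 0, 0, 0.07], [0, 0, 0, 0, 0.07], [0, 0, 0, 0, 0.07], [0, 0, -0.02, 0, 0.07], [0, 0, -0.05, 0, 0.07], [0, 0, -0.08, 0, 0.07], [0, 0, -0.08, 0, 0.07]]},
)

```text
time_s: 6.6
tool_pos: [0.4444, 0.1061, 0.126]
tool_rot: [-180.0, -0.6, 0.0]
force: [1.0, 0.8, 1.1]
grip_width: 0.0697
grasp_force: 0.0
```

Emit:
drive_effector(
  steps={"deltas": [[0.035, -0.0171, 0, 0, 0.07], [0.07, -0.0342, 0, 0, 0.07], [0.105, -0.0513, 0, 0, 0.07], [0.14, -0.0684, 0, 0, 0.07], [0.175, -0.0855, 0, 0, 0.07], [0.2017, -0.0986, 0, 0, 0.07], [0.2017, -0.0986, 0.03, 0, 0.07], [0.2017, -0.0986, 0.03, 0, 0.07]]},
)

```text
time_s: 7.27
tool_pos: [0.6406, 0.2037, 0.085]
tool_rot: [180.0, 0.4, 0.0]
force: [-1.6, -1.1, -1.2]
grip_width: 0.0702
grasp_force: 0.0
```

Create core.py:
```python
from h import *
t=read_camera('top');s=read_camera('scene');o=get_obs();print(o['tool_pos'],o['grip_width'])
import sys
cv2.imwrite(sys.argv[1],np.hstack([cv2.resize(t['color'][205:265,224:284],(400,400),interpolation=2),cv2.resize(s['color'][185:245,270:330],(400,400),interpolation=2)]))
```

```bash
python3 core.py pics/f.png
```

```text
[0.64074813 0.20322116 0.08870442] 0.0699671473231899
```

View pics/f.png

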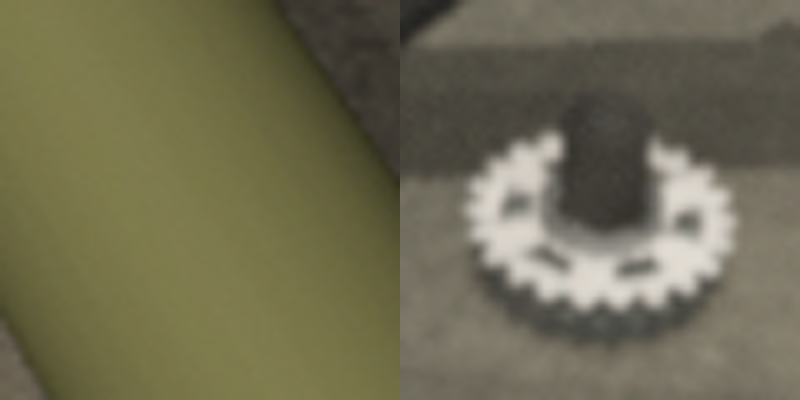

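Sprocket_22 is flat on the shoulder and centred on the core (scene crop centre about (602,215)). Now grasp sprocket_19.

Emit:
drive_effector(
  steps={"deltas": [[0.0003, 0, 0.015, 0, 0.07], [0.0003, 0, 0.03, 0, 0.07], [0.0003, 0, 0.04, 0, 0.07], [0.0003, 0, 0.0456, 0, 0.07], [0.0003, 0, 0.0456, 0, 0.07], [0.0003, 0, 0.0456, 0, 0.03], [0.0003, 0, 0.0456, 0, 0.03], [0.0003, 0, 0.0456, 0, 0.03]]},
  force=20,
)

```text
time_s: 8.03
tool_pos: [0.6425, 0.2035, 0.0451]
tool_rot: [180.0, -0.0, -0.0]
force: [0.1, -0.0, -0.1]
grip_width: 0.0572
grasp_force: 0.0
```

Emit:
drive_effector(
  steps={"deltas": [[0, 0, 0, 0, 0.03], [0, 0, 0, 0, 0.03], [0, 0, 0, 0, 0.03], [0, 0, 0, 0, 0.03]]},
)

```text
time_s: 8.37
tool_pos: [0.6425, 0.2036, 0.0451]
tool_rot: [180.0, 0.0, -0.0]
force: [0.2, 0.6, -0.3]
grip_width: 0.0436
grasp_force: 20.0
```

Emit:
drive_effector(
  steps={"deltas": [[0, 0, -0.02, 0, 0.03], [0, 0, -0.05, 0, 0.03], [0, 0, -0.085, 0, 0.03], [-0.035, 0.0171, -0.085, 0, 0.03], [-0.07, 0.0342, -0.085, 0, 0.03], [-0.105, 0.0513, -0.085, 0, 0.03], [-0.14, 0.0683, -0.085, 0, 0.03], [-0.175, 0.0854, -0.085, 0, 0.03]]},
)

```text
time_s: 9.03
tool_pos: [0.4656, 0.1176, 0.1296]
tool_rot: [180.0, 0.0, -0.0]
force: [-0.6, -0.4, 0.2]
grip_width: 0.0434
grasp_force: 20.0
```

Emit:
drive_effector(
  steps={"deltas": [[-0.02, 0.0098, 0, 0, 0.03], [-0.027, 0.0132, 0, 0, 0.03], [-0.027, 0.0132, 0, 0, 0.03], [-0.027, 0.0132, 0, 0, 0.03]]},
)

```text
time_s: 9.37
tool_pos: [0.4417, 0.1054, 0.1308]
tool_rot: [-180.0, -0.1, -0.0]
force: [-0.2, 0.6, -1.4]
grip_width: 0.0434
grasp_force: 20.0
```

Emit:
drive_effector(
  steps={"deltas": [[0, 0, 0.025, 0, 0.03], [0, 0, 0.04, 0, 0.03], [0, 0, 0.047, 0, 0.03], [0, 0, 0.053, 0, 0.03], [0, 0, 0.059, 0, 0.03], [0, 0, 0.064, 0, 0.03], [0, 0, 0.064, 0, 0.03]]},
)

```text
time_s: 9.95
tool_pos: [0.4404, 0.1053, 0.0656]
tool_rot: [-180.0, 0.1, 0.0]
force: [0.2, 0.2, -1.6]
grip_width: 0.0435
grasp_force: 20.0
```

Emit:
drive_effector(
  steps={"deltas": [[0, 0, 0.006, 0, 0.03], [0, 0, 0.011, 0, 0.03], [0, 0, 0.014, 0, 0.03], [0, 0, 0.0153, 0, 0.03], [0, 0, 0.0153, 0, 0.03], [0, 0, 0.0153, 0, 0.03]]},
)

```text
time_s: 10.45
tool_pos: [0.4406, 0.1051, 0.051]
tool_rot: [180.0, -0.0, 0.0]
force: [-0.2, -0.5, 0.8]
grip_width: 0.0435
grasp_force: 20.0
```

Seated. Release and go to sprocket_16 at (0.631, 0.102).

Emit:
drive_effector(
  steps={"deltas": [[0, 0, 0, 0, 0.07], [0, 0, 0, 0, 0.07], [0, 0, 0, 0, 0.07], [0, 0, 0, 0, 0.07], [0, 0, -0.02, 0, 0.07], [0, 0, -0.05, 0, 0.07], [0, 0, -0.07, 0, 0.07], [0, 0, -0.07, 0, 0.07]]},
)

```text
time_s: 11.12
tool_pos: [0.4435, 0.1058, 0.1249]
tool_rot: [-180.0, -0.4, -0.0]
force: [0.5, 0.3, 0.6]
grip_width: 0.0699
grasp_force: 0.0
```

Emit:
drive_effector(
  steps={"deltas": [[0.035, 0.0006, 0, 0, 0.07], [0.07, 0.0012, 0, 0, 0.07], [0.105, 0.0018, 0, 0, 0.07], [0.14, 0.0024, 0, 0, 0.07], [0.175, 0.003, 0, 0, 0.07], [0.1903, 0.0032, 0, 0, 0.07], [0.1903, 0.0032, 0.03, 0, 0.07], [0.1903, 0.0032, 0.03, 0, 0.07]]},
)

```text
time_s: 11.78
tool_pos: [0.6284, 0.101, 0.0851]
tool_rot: [180.0, 0.5, -0.0]
force: [-2.4, -0.7, -1.7]
grip_width: 0.0699
grasp_force: 0.0
```

```bash
python3 core.py pics/g.png
```

```text
[0.62907351 0.10174647 0.08895743] 0.0699907890559682
```

View pics/g.png

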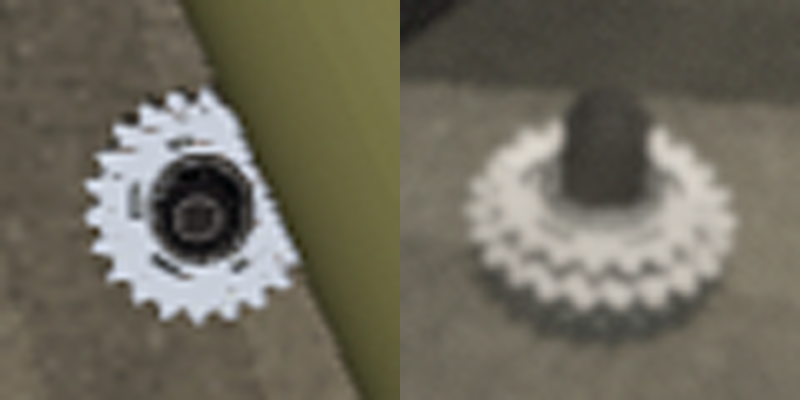

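Both sprockets lie flat and concentric with the core (top crop centre (203,208)). Now grasp sprocket_16.

Emit:
drive_effector(
  steps={"deltas": [[0, 0, 0.015, 0, 0.07], [0, 0, 0.03, 0, 0.07], [0, 0, 0.04, 0, 0.07], [0, 0, 0.0457, 0, 0.07], [0, 0, 0.0457, 0, 0.07], [0, 0, 0.0457, 0, 0.03], [0, 0, 0.0457, 0, 0.03], [0, 0, 0.0457, 0, 0.03]]},
)

```text
time_s: 12.55
tool_pos: [0.6314, 0.1021, 0.046]
tool_rot: [-180.0, -0.1, -0.0]
force: [-0.2, 0.2, 0.3]
grip_width: 0.0575
grasp_force: 0.0
```

Emit:
drive_effector(
  steps={"deltas": [[0, 0, 0, 0, 0.03], [0, 0, 0, 0, 0.03], [0, 0, 0, 0, 0.03], [0, 0, 0, 0, 0.03]]},
)

```text
time_s: 12.88
tool_pos: [0.6311, 0.1019, 0.0457]
tool_rot: [180.0, -0.0, -0.0]
force: [0.1, 0.1, 2.6]
grip_width: 0.0434
grasp_force: 20.0
```

Emit:
drive_effector(
  steps={"deltas": [[0, 0, -0.02, 0, 0.03], [0, 0, -0.05, 0, 0.03], [0, 0, -0.085, 0, 0.03], [-0.035, -0.0006, -0.085, 0, 0.03], [-0.07, -0.0012, -0.085, 0, 0.03], [-0.105, -0.0018, -0.085, 0, 0.03], [-0.14, -0.0024, -0.085, 0, 0.03], [-0.17, -0.003, -0.085, 0, 0.03]]},
)

```text
time_s: 13.55
tool_pos: [0.4582, 0.1049, 0.1295]
tool_rot: [180.0, 0.1, 0.0]
force: [0.3, -0.8, -0.5]
grip_width: 0.0436
grasp_force: 20.0
```

Emit:
drive_effector(
  steps={"deltas": [[-0.0203, -0.0002, 0, 0, 0.03], [-0.0203, -0.0002, 0, 0, 0.03], [-0.0203, -0.0002, 0, 0, 0.03], [-0.0203, -0.0002, 0, 0, 0.03]]},
)

```text
time_s: 13.88
tool_pos: [0.4414, 0.1049, 0.1306]
tool_rot: [180.0, -0.1, -0.0]
force: [-0.1, -0.3, -0.2]
grip_width: 0.0435
grasp_force: 20.0
```

Emit:
drive_effector(
  steps={"deltas": [[0, 0, 0.025, 0, 0.03], [0, 0, 0.04, 0, 0.03], [0, 0, 0.047, 0, 0.03], [0, 0, 0.053, 0, 0.03], [0, 0, 0.059, 0, 0.03], [0, 0, 0.059, 0, 0.03], [0, 0, 0.059, 0, 0.03]]},
)

```text
time_s: 14.47
tool_pos: [0.4409, 0.1053, 0.0713]
tool_rot: [-180.0, -0.0, 0.0]
force: [0.5, 0.3, -0.2]
grip_width: 0.0435
grasp_force: 20.0
```

Emit:
drive_effector(
  steps={"deltas": [[0, 0, 0.005, 0, 0.03], [0, 0, 0.008, 0, 0.03], [0, 0, 0.0095, 0, 0.03], [0, 0, 0.0102, 0, 0.03], [0, 0, 0.0102, 0, 0.03], [0, 0, 0.0102, 0, 0.03]]},
)

```text
time_s: 14.97
tool_pos: [0.4406, 0.105, 0.0616]
tool_rot: [180.0, 0.0, -0.0]
force: [-2.3, -0.5, 5.4]
grip_width: 0.0439
grasp_force: 20.0
```

Seated (contact +5.6 N). Release and go to sprocket_13 at (0.6227, -0.0005).

Emit:
drive_effector(
  steps={"deltas": [[0, 0, 0, 0, 0.07], [0, 0, 0, 0, 0.07], [0, 0, 0, 0, 0.07], [0, 0, 0, 0, 0.07], [0, 0, -0.02, 0, 0.07], [0, 0, -0.05, 0, 0.07], [0, 0, -0.065, 0, 0.07], [0, 0, -0.065, 0, 0.07]]},
)

```text
time_s: 15.63
tool_pos: [0.443, 0.1056, 0.1292]
tool_rot: [180.0, -0.4, -0.0]
force: [0.9, 1.4, 0.3]
grip_width: 0.0696
grasp_force: 0.0
```

Emit:
drive_effector(
  steps={"deltas": [[0.035, 0.0203, 0, 0, 0.07], [0.07, 0.0406, 0, 0, 0.07], [0.105, 0.0609, 0, 0, 0.07], [0.14, 0.0812, 0, 0, 0.07], [0.17, 0.0985, 0, 0, 0.07], [0.182, 0.1055, 0, 0, 0.07], [0.182, 0.1055, 0.035, 0, 0.07], [0.182, 0.1055, 0.035, 0, 0.07]]},
)

```text
time_s: 16.3
tool_pos: [0.6193, -0.0017, 0.0843]
tool_rot: [-179.9, 0.6, -0.1]
force: [-3.4, -0.2, -1.7]
grip_width: 0.0699
grasp_force: 0.0
```

```bash
python3 core.py pics/i.png
```

```text
[ 6.20590518e-01 -1.06843970e-04  8.86999242e-02] 0.07009929677670047
```

View pics/i.png

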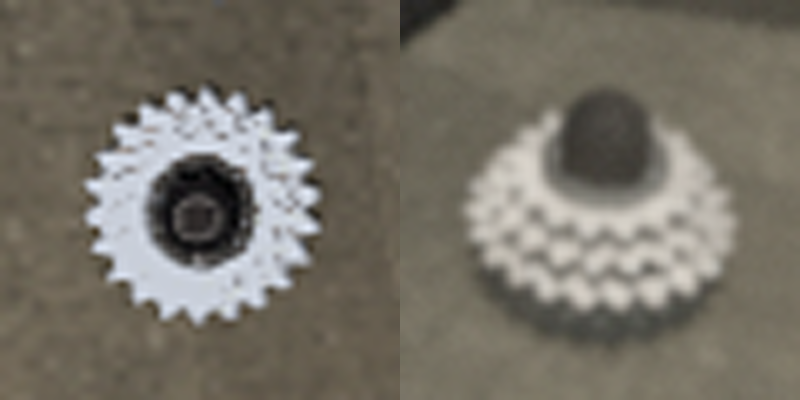

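Three sprockets are stacked level and centred (top crop (203,210)). Now grasp sprocket_13.

Emit:
drive_effector(
  steps={"deltas": [[0, 0, 0.015, 0, 0.07], [0, 0, 0.03, 0, 0.07], [0, 0, 0.04, 0, 0.07], [0, 0, 0.0457, 0, 0.07], [0, 0, 0.0457, 0, 0.07], [0, 0, 0.0457, 0, 0.03], [0, 0, 0.0457, 0, 0.03], [0, 0, 0.0457, 0, 0.03]]},
)

```text
time_s: 17.07
tool_pos: [0.6232, -0.0004, 0.0463]
tool_rot: [180.0, -0.1, -0.0]
force: [-0.5, -0.4, 0.7]
grip_width: 0.0574
grasp_force: 0.0
```

Emit:
drive_effector(
  steps={"deltas": [[0, 0, 0, 0, 0.03], [0, 0, 0, 0, 0.03], [0, 0, 0, 0, 0.03], [0, 0, 0, 0, 0.03]]},
)

```text
time_s: 17.4
tool_pos: [0.6228, -0.0004, 0.0458]
tool_rot: [180.0, -0.0, 0.0]
force: [-0.1, -0.4, 2.7]
grip_width: 0.0437
grasp_force: 20.0
```

Emit:
drive_effector(
  steps={"deltas": [[0, 0, -0.02, 0, 0.03], [0, 0, -0.05, 0, 0.03], [0, 0, -0.085, 0, 0.03], [-0.035, -0.0203, -0.085, 0, 0.03], [-0.07, -0.0406, -0.085, 0, 0.03], [-0.105, -0.0609, -0.085, 0, 0.03], [-0.14, -0.0812, -0.085, 0, 0.03], [-0.165, -0.0956, -0.085, 0, 0.03]]},
)

```text
time_s: 18.07
tool_pos: [0.454, 0.0969, 0.1295]
tool_rot: [180.0, 0.1, 0.1]
force: [0.1, 1.1, -0.1]
grip_width: 0.0438
grasp_force: 20.0
```

Emit:
drive_effector(
  steps={"deltas": [[-0.017, -0.0099, 0, 0, 0.03], [-0.017, -0.0099, 0, 0, 0.03], [-0.017, -0.0099, 0, 0, 0.03], [-0.017, -0.0099, 0, 0, 0.03]]},
)

```text
time_s: 18.4
tool_pos: [0.4412, 0.1045, 0.1305]
tool_rot: [180.0, -0.1, -0.0]
force: [0.6, -0.7, -0.8]
grip_width: 0.0436
grasp_force: 20.0
```

Emit:
drive_effector(
  steps={"deltas": [[0, 0, 0.025, 0, 0.03], [0, 0, 0.037, 0, 0.03], [0, 0, 0.043, 0, 0.03], [0, 0, 0.049, 0, 0.03], [0, 0, 0.053, 0, 0.03], [0, 0, 0.053, 0, 0.03], [0, 0, 0.053, 0, 0.03]]},
)

```text
time_s: 18.98
tool_pos: [0.4409, 0.1052, 0.0775]
tool_rot: [-180.0, -0.0, -0.0]
force: [-0.3, 0.9, -0.4]
grip_width: 0.0438
grasp_force: 20.0
```

Emit:
drive_effector(
  steps={"deltas": [[0, 0, 0.003, 0, 0.03], [0, 0, 0.005, 0, 0.03], [0, 0, 0.0062, 0, 0.03], [0, 0, 0.0062, 0, 0.03], [0, 0, 0.0062, 0, 0.03], [0, 0, 0.0062, 0, 0.03]]},
)

```text
time_s: 19.48
tool_pos: [0.4408, 0.1051, 0.0717]
tool_rot: [180.0, -0.0, -0.0]
force: [-2.2, -1.1, 5.8]
grip_width: 0.0439
grasp_force: 20.0
```

Seated (+6 N). Release, rise and move clear for a final look.

Emit:
drive_effector(
  steps={"deltas": [[0, 0, 0, 0, 0.07], [0, 0, 0, 0, 0.07], [0, 0, 0, 0, 0.07], [0, 0, 0, 0, 0.07], [0, 0, -0.02, 0, 0.07], [0, 0, -0.05, 0, 0.07], [0, 0, -0.08, 0, 0.07], [0, 0, -0.08, 0, 0.07]]},
)

```text
time_s: 20.15
tool_pos: [0.444, 0.1061, 0.1561]
tool_rot: [-180.0, -0.5, 0.0]
force: [0.6, 0.9, 1.4]
grip_width: 0.0698
grasp_force: 0.0
```

Emit:
drive_effector(
  steps={"deltas": [[0.035, 0.0203, 0, 0, 0.07], [0.07, 0.0406, 0, 0, 0.07], [0.105, 0.0609, 0, 0, 0.07], [0.14, 0.0812, 0, 0, 0.07], [0.17, 0.0985, 0, 0, 0.07], [0.182, 0.1055, 0, 0, 0.07], [0.182, 0.1055, 0, 0, 0.07], [0.182, 0.1055, 0, 0, 0.07]]},
)

```text
time_s: 20.82
tool_pos: [0.6222, -0.0004, 0.1498]
tool_rot: [-179.9, 0.1, -0.0]
force: [-0.6, -0.0, -0.5]
grip_width: 0.0701
grasp_force: 0.0
```

```bash
python3 core.py pics/j.png
```

```text
[0.62131936 0.0011113  0.15065018] 0.0701372033873571
```

View pics/j.png

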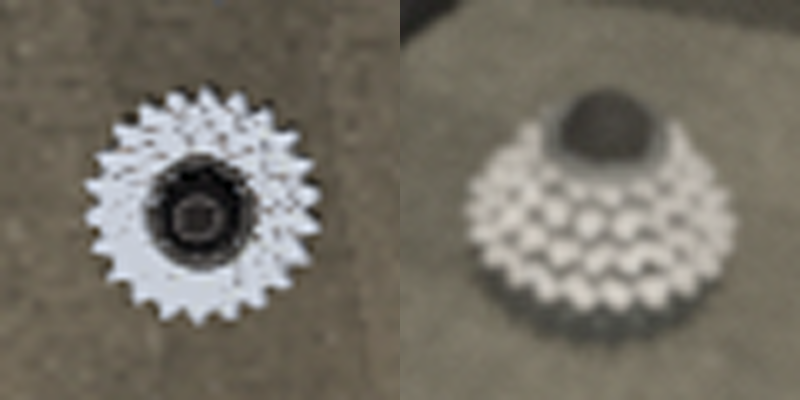

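All four sprockets are stacked level and concentric on the core (top crop centre (203,210)), and the hand is clear.

```bash
python3 -c "
from cell import env, workorder, read_camera, get_obs
print(workorder.sign_off())"
```

```text
the job is handed in; nothing more can be done
None
```

All four sprockets are on the core in the order 22, 19, 16, 13 from the bottom, each lowered until it seated before release; I handed the job in at about 21 s, and no verdict came back.

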